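# Check the beam dump, then hold the beam shutter open

### The arm

A 6-joint arm with a two-finger parallel gripper is mounted at the origin on the work surface. World frame = base frame: x ahead of the robot, y to its left, z up, the work surface at z = 0. Lengths are in m, angles in rad, forces in N, time in s.
With the tool pointing down it reaches from about 0.425 to 0.95 m from the base axis. Payload 3.5 kg.
Tool frame: the origin (TCP) lies at the very end of the fingers, on their centre line; the grasp point (between the pads) lies ctrl.grip_point_offset behind it (ctrl.grip_point_offset is the distance from the TCP to the grasp point, in m); z points along the fingers, y is the direction in which the jaws open and shut (so a half turn about z gives the same grasp; the last joint's range is limited). The gripper opens to 85 mm and grips with 20 to 120 N. Pads are 22 mm wide; open, the fingers measure 114 mm over their backs; the gripper's body (76 mm by 85 mm) begins 54 mm behind the grasp point. The pads swing forward as they close: fully open they stand 13 mm farther back than shut.
Start: joints at [1.148, 0.286, 1.577, -0, 1.279, -0.15], TCP at [0.182, 0.65, 0.231] pointing down, gripper open.
Joint ranges: [-2.77, 2.77], [-0.9, 2.22], [0.21, 2.48], [-1.53, 4.67], [0.24, 2.81], [-2.84, 2.84]. Speed limits (rad/s): [2.79, 2.79, 3.14, 3.14, 3.14, 3.14].

### API

Orientations are given as a unit quaternion [x, y, z, w].
In Python, from plant import ctrl gives the robot as it stands.
- The arm moves only by the tool servo_tool, never from a script. Its argument "increments" is a list of rows, each a list of 5 numbers: the opening, from 0 (shut) to 1 (fully open), then the shift along the world's x, y, z in units of 40 mm (1.0 is 40 mm), then the turn about the world's z in units of 5 degrees (1.0 is 5 degrees). A call has exactly 10 rows; each row is the pose to reach, as a shift and turn from the pose measured when the call began; what a row does not reach only later rows make up. A row lasts 1/12 s, in which the tool goes at most 41.7 mm and 7.16 degrees, less where a joint would pass 70% of its speed; a pose out of reach is approached as far as the arm can. A call with a gripper value outside its range is refused whole. The fingers move at their own pace and stop on an object; "grip_force" is the grip in N (left out, the last holds). Time passes only in rows, so rows that repeat a pose let the fingers close, or fill a call up. It gives the time, the measured TCP pose, the force and the opening at its end, in the units of the state.
- ctrl.get_state(): the state, without advancing time (a new reading comes with each control period).
- ctrl.read_camera(name): name is "side" or "top"; returns a dict with "frame" (480x640x3 uint8, red, green, blue), "K" (3x3 intrinsics, pixels), "distortion" ([k1, k2, p1, p2, k3] as OpenCV has them; the pictures are not rectified), "extrinsics" (4x4, takes a point from camera to world coordinates). Camera axes: x right, y down, z forward; pixel columns grow to the right and rows downward; lengths in m; the calibration is good to about 2 mm. A picture is of the moment at which its call begins. There is no depth.
- ctrl.sign_off(): hands the job in, once; it reports no verdict.
Trained networks look in a picture, given as the dict that the camera call returned (one of the last four; its "shot" number tells which), for a name from the list of things; names that differ only in an ending like _2 or _b are one class to them, and where a whole thing is asked for, a point or a joint stands for the part that bears it (a point fixed in the world has none). Each returns a list of dicts, best first, with "conf" (0 to 1); they miss things now and then, are a little off and sometimes report something else, mostly with a low value. They report only what shows in the picture. A call takes as long as a camera call. They do not tell look-alikes from the thing itself.
- ctrl.masks_of(picture, query): "region" (480x640 bool, what is visible of it) and "extent" ([left, top, right, bottom] in pixels, round what is visible of it).
- ctrl.landmark_of(picture, query): "centre" ([row, column] in pixels: a listed point, or the origin of a listed thing).
The state is a dict: "time": time; "qpos": joint angles; "dq": joint speeds; "joint_efforts": joint torques, N m; "eef_pos": TCP position; "tcp_rot": TCP orientation; "contact_force": force on the tool from outside, world axes, zero at the start; "wrist_torque": the same for the moment, N m; "opening": opening from 0.0 (shut) to 1.0 (fully open).
Only numpy, scipy, OpenCV 4.12 (cv2) and the standard library are available. Lean on these libraries where they do the work, as an engineer would, in place of code of your own. Each camera call takes 0.05 s, during which the arm holds its last target. There are 200 camera calls.

### The job

Before the test shot, check that the beam dump is cool: take the yellow thermometer from its cradle and hold it still for two seconds with its nose about 6 cm in front of the middle of the beam dump's orange disc, pointing squarely at it, then lay it back in its cradle the same way round. Then push the shutter's red spring arm forward, in its opening direction, all the way to its stop, and finish while still holding it there with the gripper: do not let go. Leave the other things on the table where they are.

Things in the scene. Friction and masses are not known exactly. Their poses are not given: they have to be found in the camera images.
- wand_center (a point): centre of the yellow pen-box thermometer (0.1 to 0.25 kg), the place to grip it. Body 145 mm long (x, from -85 to +60 mm of this point), 28 mm wide (y), 34 mm tall (z); a round black nose, 26 mm diameter, continues it to x = +85 mm. +x points out of the nose. It starts lying in the cradle with the nose toward the cradle's +x, this point about 47 mm above the table
- wand_nose (a point): tip of the thermometer's black nose, 85 mm ahead (+x) of wand_center; same axes
- cradle: grey fixed cradle; origin on the table under its middle, x along it. Base 150 x 56 x 8 mm; two saddles 20 mm long at x = -58 and +58 mm, floor 30 mm above the table, flared side walls up to 44 mm, 36 mm apart at their feet (4 mm free each side of the thermometer). Between the saddles 96 mm is open for the fingers. The laid-in thermometer's centre is over the origin, 47 mm above the table
- disc (a point): centre of the front face of the orange disc (60 mm diameter, 16 mm thick) on the fixed black beam dump, 110 mm above the table. +x points into the dump (away from its front), z up; the thermometer comes from the -x side with its own +x along this +x. The black box behind is 60 x 84 x 84 mm, fins to 162 mm above the table, its middle 46 mm behind the face
- shutter: fixed spring shutter: base plate 90 x 70 mm, post, and a black pivot body 44 x 36 x 40 mm, top 130 mm above the table. Origin on the table under the post. +x is the opening (forward) direction of the arm. The arm's hinge axis runs along y, 110 mm above the origin
- shutter_bar (a point): middle of the red crossbar at the top of the shutter's arm: 14 mm thick, 76 mm long along the shutter's y, 90 mm from the hinge axis. Two red side plates, 52 mm apart inside, carry it at y = -28 and +28 mm; the space between them is free above the pivot body, so that the bar can be pinched or pushed in the middle from above. Its z axis points from the hinge along the arm
- shutter_arm (a joint): angle of the arm (rad). 0: at rest, leaning 0.5 rad from upright toward the shutter's -x; grows as the bar goes forward (+x of the shutter); 0.9: fully open on its stop, leaning 0.4 rad to +x. A spring always pushes it back to 0: about 4 N at the bar at rest, 8 N at the stop
- lens_mount: loose lens holder on a post: base 70 x 50 mm, 126 mm tall, black square head with green lens; origin at its underside or grip line; leave it alone
- mirror_mount: loose filter holder on a post: base 70 x 50 mm, 126 mm tall, aluminium head with red filter; origin at its underside or grip line; leave it alone
- driver: loose screwdriver lying on the table; origin at its underside or grip line; leave it alone
- spanner: loose steel spanner lying on the table; origin at its underside or grip line; leave it alone
- cleaner: loose small jar, 50 mm diameter, 110 mm tall; origin at its underside or grip line; leave it alone
- screw_tray: loose blue open tray, 90 x 70 x 30 mm; origin at its underside or grip line; leave it alone
Things that resemble listed ones, but are neither listed nor needed, are in the scene too. Of the things that look like the part that bears wand_center, the middle-sized one is meant.

How it is judged:
On the way, in this order (a step that is already met when the one before it is completed fails the run):
1. the thermometer, held in the gripper, points still at the disc for 1.5 s: nose 30 to 95 mm in front of it, within 18 mm of its centre line, axis within 0.2 rad of square (x of wand_nose in the frame of disc between -0.095 and -0.03 m and y of wand_nose in the frame of disc between -0.018 and 0.018 m and z of wand_nose in the frame of disc between -0.018 and 0.018 m and angle between the x axis of wand_center and the x axis of disc, either way round below 0.2 rad and x of wand_center in the frame of disc below -0.1 m and contact force between the fingers and wand above 1 N and linear speed of wand below 0.03 m/s), for 1.5 s.
2. the thermometer lies in its cradle again, nose the same way, let go (x of wand_center in the frame of cradle between -0.025 and 0.025 m and y of wand_center in the frame of cradle between -0.01 and 0.01 m and z of wand_center in the frame of cradle between 0.04 and 0.055 m and x of wand_nose in the frame of cradle above 0.03 m and angle between the x axis of wand_center and the x axis of cradle, either way round below 0.12 rad and contact force between the fingers and wand below 0.1 N and linear speed of wand below 0.03 m/s), for 0.2 s.
At the end, for the whole second after the job is handed in: the gripper still holds the shutter arm on its stop (joint above 0.84 of 0.9 rad, fingers bearing on it with over 1.5 N); the thermometer lies let go in its cradle, centre within 25 mm along, 10 mm across, 8 mm in height, axis within 0.12 rad, nose as at first (all of step 2 and value of joint shutter_arm above 0.84 rad and velocity of joint shutter_arm below 0.1 rad/s and contact force between the fingers and shutter_arm above 1.5 N); the arm keeps its last pose, push and grip.
It fails at once if a bystander is moved by more than 30 mm (distance of any of lens_mount, mirror_mount, driver, spanner, cleaner, screw_tray from where it was at the start of the episode above 0.03 m).
It also fails if it takes over 59 s, if anything falls off the work surface, if the arm or the gripper's body presses on something with over 40 N, if the wrist force passes 120 N, or if a joint passes its speed limit or range.

## Working session

There is one attempt and no reset: what is moved stays moved. The work goes in short steps, Python scripts to look and compute and a tool call to move; the robot and the scene stay as the last step left them, time stands still between calls to the robot, and variables do not carry over. Pictures are saved under pics/ and viewed, about 8 in all and at most 12, crops included, and the job is handed in when it is done.

Besides the shell and the picture viewer there is one more tool, called after "Call:" in YAML: its name, and indented under it one key for each argument. servo_tool: Moves the arm, as the interface text tells. Its arguments: {"type":"object","properties":{"increments":{"type":"array"},"grip_force":{"type":"number"}},"required":["increments"]}

```bash
ls; mkdir -p pics; cat > h.py <<'E'
import numpy as np, cv2
from plant import ctrl
def ray(p,rc):
    r,c=rc
    u=cv2.undistortPoints(np.array([[[c,r]]],float),p["K"],np.array(p["distortion"],float))[0,0]
    T=np.array(p["extrinsics"]); d=T[:3,:3]@np.array([u[0],u[1],1.]); return T[:3,3],d/np.linalg.norm(d)
def atz(p,rc,z):
    o,d=ray(p,rc); return o+d*(z-o[2])/d[2]
def tri(p,a,q,b):
    o1,d1=ray(p,a);o2,d2=ray(q,b)
    s=np.linalg.lstsq(np.c_[d1,-d2],o2-o1,rcond=None)[0]
    x,y=o1+s[0]*d1,o2+s[1]*d2; return (x+y)/2,np.linalg.norm(x-y)
def proj(p,X):
    T=np.linalg.inv(np.array(p["extrinsics"])); 
    r=cv2.Rodrigues(T[:3,:3])[0]
    return cv2.projectPoints(np.array(X,float).reshape(-1,3),r,T[:3,3],np.array(p["K"],float),np.array(p["distortion"],float))[0].reshape(-1,2)
def save(p,n): cv2.imwrite("pics/"+n,p["frame"][:,:,::-1])
E
python3 - <<'E'
from h import *
np.set_printoptions(precision=3,suppress=True)
s=ctrl.get_state(); print(s["time"],s["eef_pos"],s["tcp_rot"],s["opening"],ctrl.grip_point_offset)
P={n:ctrl.read_camera(n) for n in("top","side")}
for n in P:
    save(P[n],n+"0.png"); print(n,np.array(P[n]["extrinsics"]))
    for q in["wand_center","wand_nose","cradle","disc","shutter","shutter_bar","lens_mount","mirror_mount","driver","spanner","cleaner","screw_tray"]:
        print(n,q,[(np.round(d["centre"]).tolist(),round(d["conf"],2)) for d in ctrl.landmark_of(P[n],q)])
E
```

```text
pics
0.0 [0.182 0.649 0.23 ] [ 0.136  0.991 -0.001 -0.   ] 1.0034478831592863 0.0187
top [[-0.027 -0.996  0.085  0.427]
 [-1.     0.027 -0.001  0.006]
 [-0.001 -0.085 -0.996  1.5  ]
 [ 0.     0.     0.     1.   ]]
top wand_center [([292.0, 279.0], 0.82), ([324.0, 388.0], 0.69), ([284.0, 322.0], 0.6)]
top wand_nose [([252.0, 316.0], 0.93), ([266.0, 282.0], 0.78), ([291.0, 405.0], 0.58)]
top cradle [([283.0, 324.0], 0.83), ([191.0, 349.0], 0.61)]
top disc [([226.0, 420.0], 0.8)]
top shutter [([239.0, 263.0], 0.64)]
top shutter_bar [([248.0, 246.0], 0.6)]
top lens_mount [([191.0, 299.0], 0.87)]
top mirror_mount [([186.0, 348.0], 0.81)]
top driver [([287.0, 179.0], 0.5)]
top spanner [([302.0, 242.0], 0.93)]
top cleaner [([245.0, 469.0], 0.77)]
top screw_tray [([285.0, 440.0], 0.72)]
side [[-0.989 -0.12   0.085  0.403]
 [-0.146  0.726 -0.672  1.057]
 [ 0.019 -0.677 -0.736  1.263]
 [ 0.     0.     0.     1.   ]]
side wand_center [([214.0, 412.0], 0.9), ([301.0, 368.0], 0.64), ([254.0, 362.0], 0.62)]
side wand_nose [([255.0, 335.0], 0.72), ([293.0, 343.0], 0.58), ([203.0, 382.0], 0.56), ([232.0, 272.0], 0.28)]
side cradle [([261.0, 366.0], 0.59), ([252.0, 336.0], 0.38)]
side disc [([165.0, 326.0], 0.85)]
side shutter [([316.0, 303.0], 0.93)]
side shutter_bar [([271.0, 322.0], 0.86)]
side lens_mount [([266.0, 258.0], 0.96)]
side mirror_mount [([266.0, 364.0], 0.71), ([231.0, 274.0], 0.55)]
side driver [([403.0, 345.0], 0.8)]
side spanner [([340.0, 374.0], 0.93)]
side cleaner [([160.0, 351.0], 0.75)]
side screw_tray [([178.0, 379.0], 0.94)]
```

```bash
python3 - <<'E'
import cv2,numpy as np
a=cv2.imread("pics/top0.png")[150:370,140:500];b=cv2.imread("pics/side0.png")[110:430,220:500]
a=cv2.resize(a,None,fx=2.2,fy=2.2,interpolation=2);b=cv2.resize(b,None,fx=1.8,fy=1.8,interpolation=2)
cv2.imwrite("pics/a.png",a);cv2.imwrite("pics/b.png",b)
E
```

```text
(no output)
```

View pics/a.png

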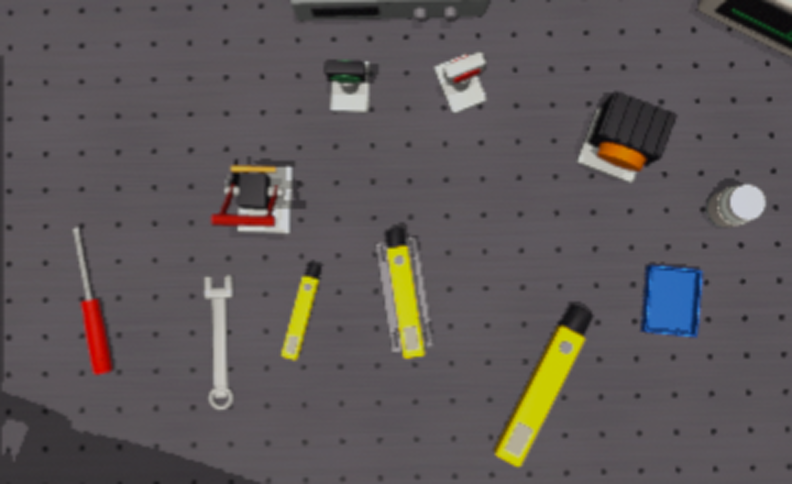

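View pics/b.png

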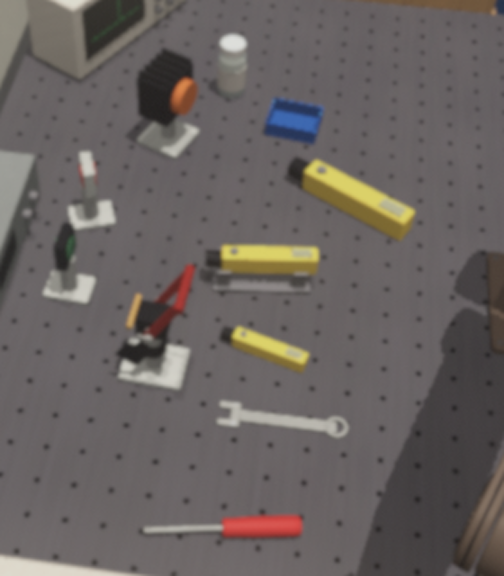

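The three yellow look-alikes in the top view are at (col 279, row 292), (388, 324) and (322, 284). The last is the middle-sized one and lies in the grey cradle, and both crops confirm it (side view: 362, 254). The shutter is at top (263, 239), with its red bar leaning toward the robot, so opening is about world +x. The orange disc is at top (420, 220) and faces back and to the right in that picture. Next I'll fit simple models to the colour masks.

```bash
cat >> h.py <<'E'
from scipy.optimize import minimize
def hsv(p): return cv2.cvtColor(p["frame"],cv2.COLOR_RGB2HSV)
S=4
def poly(p,parts,roi):
    m=np.zeros((480*S,640*S),np.uint8)
    for X in parts:
        u=((proj(p,X)+.5)*S-.5); h=cv2.convexHull(u.astype(np.float32)); cv2.fillConvexPoly(m,np.round(h*16).astype(np.int32),1,shift=4)
    return cv2.resize(m.astype(np.float32),(640,480),interpolation=cv2.INTER_AREA)
def place(X,c,yaw):
    a,b=np.cos(yaw),np.sin(yaw); return X@np.array([[a,b,0],[-b,a,0],[0,0,1]])+c
def box(x,y,z): return np.array([[i,j,k] for i in x for j in y for k in z],float)
def fit(obs,model,x0,zfix=None,st=(.008,.008,.1)):
    def cost(v):
        t=0
        for p,m in obs:
            r=poly(p,[place(X,np.array([v[0],v[1],0 if zfix is None else zfix]),v[2]) for X in model],None)
            t+=np.abs(r-m).sum()/m.sum()
        return t
    x0=np.array(x0,float); best=None
    for k in range(3):
        sim=np.vstack([x0]+[x0+np.eye(3)[i]*st[i]*(-1)**k for i in range(3)])
        r=minimize(cost,x0,method="Nelder-Mead",options=dict(initial_simplex=sim,xatol=2e-4,fatol=1e-4,maxiter=120)); x0=r.x
    return r.x,r.fun
def cmask(p,lo,hi,ctr,rad):
    m=cv2.inRange(hsv(p),lo,hi)>0
    n,l=cv2.connectedComponents(m.astype(np.uint8)); rr,cc=np.nonzero(m)
    d=np.hypot(rr-ctr[0],cc-ctr[1]); k=np.hypot(*(np.indices(m.shape)-np.array(ctr)[:,None,None]))<rad
    i=d.argmin(); return ((l==l[rr[i],cc[i]])&k).astype(np.float32)
E
cat > m.py <<'E'
from h import *
np.set_printoptions(precision=4,suppress=True)
T,D=ctrl.read_camera("top"),ctrl.read_camera("side")
print("tri wc",tri(T,(284,322),D,(254,362)),"nose",tri(T,(252,316),D,(255,335)),"cradle",tri(T,(283,324),D,(261,366)))
print("disc",tri(T,(226,420),D,(165,326)),"shutter",tri(T,(239,263),D,(316,303)),"bar",tri(T,(248,246),D,(271,322)))
for n,t,s in[("lens",(191,299),(266,258)),("mirror",(186,348),(231,274))]: print(n,tri(T,t,D,s)[0])
t=np.linspace(0,2*np.pi,40)
disc=[np.vstack([np.c_[x+0*t,.03*np.cos(t),.03*np.sin(t)] for x in(0,.016)])]
Y=[(10,0,0)]
W=[box((-.085,.06),(-.014,.014),(-.017,.017))]
ym=[(p,cmask(p,(22,110,60),(38,255,255),c,80)) for p,c in((T,(284,322)),(D,(254,362)))]
om=[(p,cmask(p,(5,150,60),(19,255,255),c,40)) for p,c in((T,(220,422)),(D,(163,322)))]
rm=[(p,np.maximum(cmask(p,(0,140,40),(6,255,255),c,45),cmask(p,(174,140,40),(180,255,255),c,45))) for p,c in((T,(250,250)),(D,(271,322)))]
for k,o in(("w",ym),("o",om),("r",rm)): print(k,[m.sum() for _,m in o])
w0=tri(T,(284,322),D,(254,362))[0];print("wand",fit(ym,W,[w0[0],w0[1],.15],.047), fit(ym[:1],W,[w0[0],w0[1],.15],.047))
d0=tri(T,(226,420),D,(165,326))[0]
print("disc",fit(om,disc,[d0[0],d0[1],-.3],.110),fit(om,disc,[d0[0],d0[1],-.6],.110))
c,s=np.cos(.5),np.sin(.5)
def arm(X): return X@np.array([[c,0,s],[0,1,0],[-s,0,c]])+[0,0,.11]
M=[arm(box((-.007,.007),(-.038,.038),(.083,.097)))]+[arm(box((-.006,.006),(y-.002,y+.002),(0,.09))) for y in(-.028,.028)]
s0=tri(T,(239,263),D,(316,303))[0]
f=fit(rm,M,[s0[0],s0[1],0.],0.);print("shutter",f)
i=T["frame"].copy()
for p,m,v,z,nm in((D,M,f[0],0,"s"),):
    i=p["frame"].copy()
E
python3 m.py
```

```text
tri wc (array([0.4489, 0.0155, 0.0482]), np.float64(0.01429305511179104)) nose (array([0.5319, 0.0301, 0.047 ]), np.float64(0.006452100671845677)) cradle (array([0.4443, 0.0094, 0.0133]), np.float64(0.001257667288622745))
disc (array([ 0.5978, -0.2637,  0.109 ]), np.float64(0.004619904324290678)) shutter (array([ 0.5869,  0.1927, -0.0244]), np.float64(0.004185663239801558)) bar (array([0.5378, 0.2102, 0.197 ]), np.float64(0.0033571566070547073))
lens [0.7287 0.0776 0.0159]
mirror [ 0.7301 -0.0716  0.0015]Traceback (most recent call last):
  File "m.py", line 13, in <module>
    rm=[(p,np.maximum(cmask(p,(0,140,40),(6,255,255),c,45),cmask(p,(174,140,40),(180,255,255),c,45))) for p,c in((T,(250,250)),(D,(271,322)))]
                                                           ~~~~~^^^^^^^^^^^^^^^^^^^^^^^^^^^^^^^^^^^
  File "h.py", line 45, in cmask
    i=d.argmin(); return ((l==l[rr[i],cc[i]])&k).astype(np.float32)
ValueError: attempt to get argmin of an empty sequence
```

```bash
python3 - <<'E'
s=open("m.py").read()
a=s.index("rm=["); b=s.index("\n",a)
s=s[:a]+"rm=[(p,cmask(p,(0,140,40),(8,255,255),c,45)) for p,c in((T,(250,250)),(D,(271,322)))]"+s[b:]
s=s[:s.index("i=T[")]
s+='''
for p,z in(("T",T),("D",D)):
    for o in(ym,om,rm):
        for q,m in o:
            if q is z: print(p,[int(v) for v in cv2.boundingRect(m.astype(np.uint8))])
'''
open("m.py","w").write(s)
E
python3 m.py
```

```text
tri wc (array([0.4489, 0.0155, 0.0482]), np.float64(0.01429305511179104)) nose (array([0.5319, 0.0301, 0.047 ]), np.float64(0.006452100671845677)) cradle (array([0.4443, 0.0094, 0.0133]), np.float64(0.001257667288622745))
disc (array([ 0.5978, -0.2637,  0.109 ]), np.float64(0.004619904324290678)) shutter (array([ 0.5869,  0.1927, -0.0244]), np.float64(0.004185663239801558)) bar (array([0.5378, 0.2102, 0.197 ]), np.float64(0.0033571566070547073))
lens [0.7287 0.0776 0.0159]
mirror [ 0.7301 -0.0716  0.0015]
w [np.float32(461.0), np.float32(672.0)]
o [np.float32(192.0), np.float32(193.0)]
r [np.float32(149.0), np.float32(233.0)]
wand (array([0.4479, 0.0112, 0.1296]), np.float64(0.5330834984779358)) (array([0.4467, 0.0111, 0.1276]), np.float64(0.2136659473180771))
disc (array([ 0.605 , -0.2672, -0.363 ]), np.float64(0.41222575306892395)) (array([ 0.6052, -0.2674, -0.3982]), np.float64(0.40543028712272644))
shutter (array([ 0.5799,  0.1976, -0.1085]), np.float64(1.6937344074249268))
T [316, 261, 17, 52]
T [412, 214, 22, 14]
T [236, 238, 29, 15]
D [342, 246, 55, 16]
D [315, 153, 13, 19]
D [304, 258, 24, 38]
```

Call:
servo_tool:
  increments:
    - [0.8,0.7,-0.8,0,0.5]
    - [0.8,1.4,-1.5,0,1]
    - [0.8,2.1,-2.3,0,1.5]
    - [0.8,2.8,-3.1,0,2]
    - [0.8,3.5,-3.9,0,2.5]
    - [0.8,4.2,-4.7,0,3]
    - [0.8,4.9,-5.5,0,3.5]
    - [0.8,5.6,-6.3,0,4]
    - [0.8,6.2,-7.0,0,4.3]
    - [0.8,6.6,-7.6,0,4.6]
  grip_force: 40

```text
time: 2.33
eef_pos: [0.448, 0.3435, 0.2317]
tcp_rot: [-0.064, 0.998, -0.0, 0.001]
contact_force: [0.1, -0.2, 0.9]
opening: 0.798
```

Call:
servo_tool:
  increments:
    - [0.8,0,-0.9,0,0]
    - [0.8,0,-1.8,0,0]
    - [0.8,0,-2.7,-0.2,0]
    - [0.8,0,-3.6,-0.5,0]
    - [0.8,0,-4.5,-0.8,0]
    - [0.8,0,-5.4,-1.2,0]
    - [0.8,0,-6.3,-1.6,0]
    - [0.8,0,-7.2,-2.0,0]
    - [0.8,0,-8.0,-2.3,0]
    - [0.8,0,-8.3,-2.5,0]

```text
time: 3.17
eef_pos: [0.4473, 0.0084, 0.1306]
tcp_rot: [-0.062, 0.998, -0.001, 0.0]
contact_force: [0.4, -0.0, 1.0]
opening: 0.798
```

```bash
python3 - <<'E'
from h import *
a=[]
for n in("top","side"):
    p=ctrl.read_camera(n); c=proj(p,ctrl.get_state()["eef_pos"])[0]; c=proj(p,[.4475,.011,.047])[0]; print(n,c)
    x,y=int(c[0]),int(c[1]); a.append(cv2.resize(p["frame"][y-60:y+60,x-60:x+60,::-1],(390,390),interpolation=2))
cv2.imwrite("pics/c.png",np.hstack(a)); print(ctrl.get_state()["eef_pos"])
E
```

```text
top [323.40808971 281.98941668]
side [365.27748109 253.38510928]
[0.44701437 0.00985104 0.1303794 ]
```

View pics/c.png

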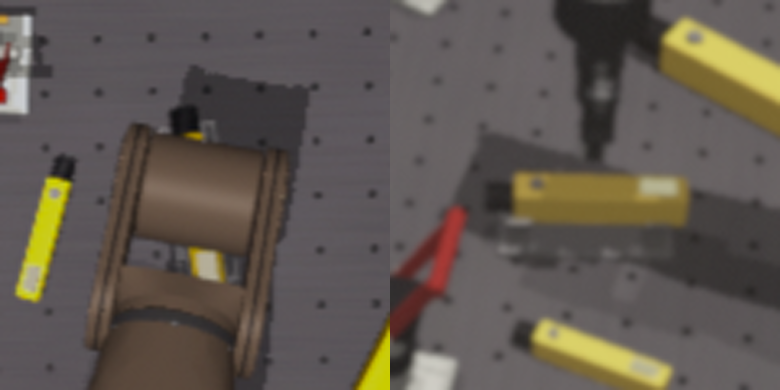

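The fingers are straight above the cradled thermometer; in the side crop the finger is at (600, 150) and the wand centre is near (590, 198). I'll descend and grip.

Call:
servo_tool:
  increments:
    - [0.8,0,0,-0.5,0]
    - [0.8,0,0,-1.0,0]
    - [0.8,0,0,-1.5,0]
    - [0.8,0,0,-2.0,0]
    - [0.8,0,0,-2.3,0]
    - [0.8,0,0,-2.5,0]
    - [0.8,0,0,-2.5,0]
    - [0.6,0,0,-2.5,0]
    - [0.3,0,0,-2.5,0]
    - [0,0,0,-2.5,0]

```text
time: 4.1
eef_pos: [0.4482, 0.0098, 0.0317]
tcp_rot: [-0.062, 0.998, -0.0, 0.001]
contact_force: [0.1, 0.3, -0.3]
opening: 0.378
```

Call:
servo_tool:
  increments:
    - [0,0,0,0,0]
    - [0,0,0,0,0]
    - [0,0,0,0,0]
    - [0,0,0,0,0]
    - [0,0,0,0,0]
    - [0,0,0,0,0]
    - [0,0,0,0.2,0]
    - [0,0,0,0.5,0]
    - [0,0,0,1.0,0]
    - [0,0,0,1.5,0]

```text
time: 4.93
eef_pos: [0.4471, 0.01, 0.0917]
tcp_rot: [-0.062, 0.998, 0.0, -0.001]
contact_force: [0.2, 0.3, -1.3]
opening: 0.321
```

Call:
servo_tool:
  increments:
    - [0,0,0,0.5,0]
    - [0,0,-0.3,1.0,-0.5]
    - [0,0,-0.9,1.2,-1.2]
    - [0,0.1,-1.6,1.2,-2]
    - [0,0.2,-2.4,1.2,-2.8]
    - [0,0.3,-3.2,1.2,-3.6]
    - [0,0.4,-4.0,1.2,-4.4]
    - [0,0.5,-4.7,1.0,-5.1]
    - [0,0.5,-5.2,0.6,-5.6]
    - [0,0.5,-5.5,0.1,-5.9]

```text
time: 5.77
eef_pos: [0.4683, -0.2133, 0.0972]
tcp_rot: [0.196, 0.981, -0.001, 0.002]
contact_force: [-0.4, -0.2, -1.7]
opening: 0.32
```

Call:
servo_tool:
  increments:
    - [0,0,0,0,0]
    - [0,0,0,0,0]
    - [0,0,0,0,0]
    - [0,0,0,0,0]
    - [0,0,0,0,0]
    - [0,0,0,0,0]
    - [0,0,0,0,0]
    - [0,0,0,0,0]
    - [0,0,0,0,0]
    - [0,0,0,0,0]

```text
time: 6.6
eef_pos: [0.4683, -0.2132, 0.0972]
tcp_rot: [0.196, 0.981, -0.001, 0.002]
contact_force: [-0.5, 0.3, -0.7]
opening: 0.324
```

```bash
python3 - <<'E'
from h import *
np.set_printoptions(precision=4,suppress=True)
P={n:ctrl.read_camera(n) for n in("top","side")}
e=ctrl.get_state()["eef_pos"];print(e)
N=e+[.085*.927,-.085*.375,.0155];Dc=np.array([.602,-.266,.11])
a=[];L={}
for n,p in P.items():
    for q in("wand_center","wand_nose","disc"):
        L[n,q]=[d["centre"] for d in ctrl.landmark_of(p,q)]; print(n,q,[np.round(v) for v in L[n,q]])
    print("pred nose,disc",proj(p,N)[0],proj(p,Dc)[0])
    x,y=proj(p,N)[0].astype(int); a.append(cv2.resize(p["frame"][y-50:y+50,x-50:x+50,::-1],(400,400),interpolation=2))
cv2.imwrite("pics/d.png",np.hstack(a))
E
```

```text
[ 0.4683 -0.2133  0.0971]
top wand_center [array([294., 275.])]
top wand_nose [array([267., 282.])]
top disc [array([225., 421.])]
pred nose,disc [414.327  243.2754] [420.7661 223.628 ]
side wand_center [array([218., 413.]), array([163., 324.]), array([303., 368.]), array([177., 366.])]
side wand_nose [array([203., 382.]), array([170., 343.]), array([294., 341.])]
side disc [array([167., 326.])]
pred nose,disc [342.6938 170.1313] [325.5067 164.2207]
```

View pics/d.png

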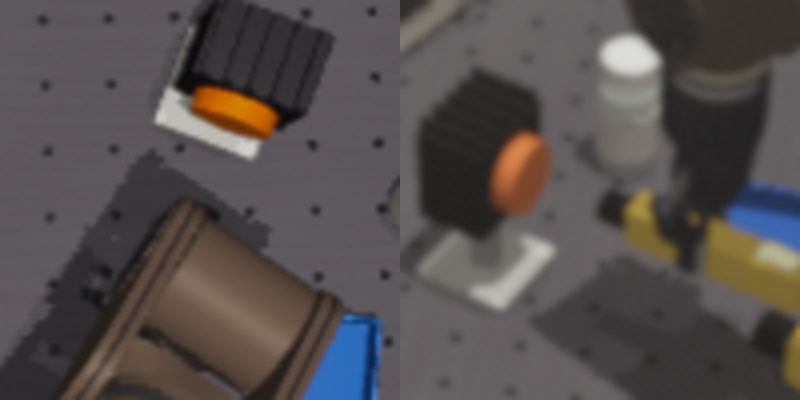

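The nose shows at side (343, 170), right where it was predicted (342.7, 170.1), about 59 mm in front of the disc and square to within about 3°. I'll hold still here.

Call:
servo_tool:
  increments:
    - [0,0,0,0,0]
    - [0,0,0,0,0]
    - [0,0,0,0,0]
    - [0,0,0,0,0]
    - [0,0,0,0,0]
    - [0,0,0,0,0]
    - [0,0,0,0,0]
    - [0,0,0,0,0]
    - [0,0,0,0,0]
    - [0,0,0,0,0]

```text
time: 7.83
eef_pos: [0.4683, -0.2133, 0.0971]
tcp_rot: [0.196, 0.981, -0.001, 0.002]
contact_force: [-0.2, 0.1, -1.5]
opening: 0.321
```

Call:
servo_tool:
  increments:
    - [0,0,0,0,0]
    - [0,0,0,0,0]
    - [0,0,0,0,0]
    - [0,0,0,0,0]
    - [0,0,0,0,0]
    - [0,0,0,0,0]
    - [0,0,0,0,0]
    - [0,0,0,0,0]
    - [0,0,0,0,0]
    - [0,0,0,0,0]

```text
time: 8.67
eef_pos: [0.4683, -0.2133, 0.0971]
tcp_rot: [0.196, 0.981, -0.001, 0.002]
contact_force: [0.7, 0.6, -1.5]
opening: 0.319
```

Call:
servo_tool:
  increments:
    - [0,0,0,0.3,0]
    - [0,0,0.3,0.6,0.5]
    - [0,-0.1,0.9,0.8,1.2]
    - [0,-0.1,1.6,0.8,2]
    - [0,-0.2,2.4,0.8,2.8]
    - [0,-0.3,3.2,0.8,3.6]
    - [0,-0.4,4.0,0.8,4.5]
    - [0,-0.5,4.8,0.6,5.2]
    - [0,-0.5,5.3,0.3,5.7]
    - [0,-0.53,5.58,0,5.94]

```text
time: 9.5
eef_pos: [0.4475, 0.012, 0.0983]
tcp_rot: [-0.064, 0.998, -0.001, 0.003]
contact_force: [-0.1, -0.8, -2.0]
opening: 0.321
```

Call:
servo_tool:
  increments:
    - [0,0,-0.05,0,0]
    - [0,0,-0.05,-0.3,0]
    - [0,0,-0.05,-0.6,0]
    - [0,0,-0.05,-0.9,0]
    - [0,0,-0.05,-1.1,0]
    - [0,0,-0.05,-1.3,0]
    - [0,0,-0.05,-1.45,0]
    - [0,0,-0.05,-1.55,0]
    - [0,0,-0.05,-1.63,0]
    - [0,0,-0.05,-1.66,0]

```text
time: 10.33
eef_pos: [0.4476, 0.0098, 0.0319]
tcp_rot: [-0.064, 0.998, -0.001, 0.003]
contact_force: [-1.7, -0.7, 4.9]
opening: 0.319
```

Call:
servo_tool:
  increments:
    - [0.4,0,0,0,0]
    - [0.5,0,0,0,0]
    - [0.6,0,0,0,0]
    - [0.8,0,0,0,0]
    - [0.8,0,0,0,0]
    - [0.8,0,0,0,0]
    - [0.8,0,0,0.5,0]
    - [0.8,0,0,1.2,0]
    - [0.8,0,0,2.0,0]
    - [0.8,0,0,3.0,0]

```text
time: 11.17
eef_pos: [0.4458, 0.0102, 0.1513]
tcp_rot: [-0.064, 0.998, 0.0, 0.001]
contact_force: [-0.0, 0.5, -0.9]
opening: 0.798
```

Call:
servo_tool:
  increments:
    - [0.8,0,0,0.8,0]
    - [0.8,0,0.3,1.5,-0.6]
    - [0.8,0,0.8,2.2,-1.2]
    - [0.8,0,1.5,2.8,-1.8]
    - [0.8,0,2.4,3.2,-2.2]
    - [0.8,0,3.3,3.3,-2.5]
    - [0.8,0,4.2,3.3,-2.5]
    - [0.8,0,4.7,3.3,-2.5]
    - [0.8,0,4.7,3.3,-2.5]
    - [0.8,0,4.7,3.3,-2.5]

```text
time: 12.0
eef_pos: [0.4454, 0.1988, 0.283]
tcp_rot: [0.044, 0.999, -0.0, 0.0]
contact_force: [0.7, -0.8, -0.1]
opening: 0.799
```

```bash
cat >> m.py <<'E'
e=ctrl.get_state();print(e["eef_pos"],e["tcp_rot"])
c=[]
for p,X in((T,[.49,.1,.1]),(D,[.49,.1,.1])):
    x,y=proj(p,X)[0].astype(int); c.append(cv2.resize(p["frame"][y-65:y+65,x-65:x+65,::-1],(400,400),interpolation=2)); print(x,y)
cv2.imwrite("pics/e.png",np.hstack(c))
E
python3 m.py | grep -v tri
```

```text
disc (array([ 0.5978, -0.2637,  0.109 ]), np.float64(0.004619904324290678)) shutter (array([ 0.5869,  0.1927, -0.0244]), np.float64(0.004185663239801558)) bar (array([0.5378, 0.2102, 0.197 ]), np.float64(0.0033571566070547073))
lens [0.7287 0.0776 0.0159]
mirror [ 0.7301 -0.0716  0.0015]
w [np.float32(455.0), np.float32(385.0)]
o [np.float32(192.0), np.float32(202.0)]
r [np.float32(140.0), np.float32(229.0)]
wand (array([0.4461, 0.0094, 0.1271]), np.float64(1.465621829032898)) (array([0.4464, 0.0094, 0.1268]), np.float64(0.23090659081935883))
disc (array([ 0.6052, -0.2669, -0.3995]), np.float64(0.36720362305641174)) (array([ 0.6053, -0.2674, -0.3995]), np.float64(0.3678675591945648))
shutter (array([ 0.5793,  0.1956, -0.1157]), np.float64(1.8292479515075684))
T [316, 261, 18, 52]
T [412, 214, 22, 14]
T [236, 238, 29, 15]
D [364, 246, 33, 16]
D [315, 153, 13, 20]
D [304, 258, 23, 38]
[0.4457 0.1975 0.2829] [ 0.0453  0.999  -0.0004  0.0004]
291 267
346 263
```

View pics/e.png

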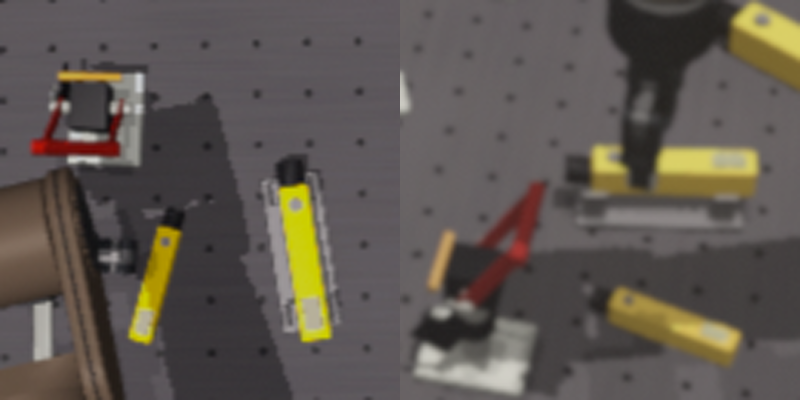

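The thermometer is back in its cradle; the top fit is within 2 mm of where it started. In the top crop the red bar runs from (33, 147) to (118, 149), and in the side crop from (521, 252) to (540, 185). I'll triangulate its ends.

```bash
python3 - <<'E'
from h import *
np.set_printoptions(precision=4,suppress=True)
P={n:ctrl.read_camera(n) for n in("top","side")};T,D=P["top"],P["side"]
a=tri(T,(249.8,236.7),D,(279.9,320.3));b=tri(T,(250.4,264.3),D,(258.1,326.5));print(a,b,(a[0]+b[0])/2,np.arctan2(*(b[0]-a[0])[:2]))
print(atz(T,(249.8,236.7),.189),atz(T,(250.4,264.3),.189),atz(T,(250,250.5),.189))
for n,p in P.items():
  for q in("shutter_bar","shutter"):print(n,q,[np.round(d["centre"],1) for d in ctrl.landmark_of(p,q)])
print(proj(T,[.5365,.195,.189]),proj(D,[.5365,.195,.189]))
E
```

```text
(array([0.5358, 0.2351, 0.1948]), np.float64(0.00045065147947421217)) (array([0.5326, 0.1635, 0.1895]), np.float64(0.00021601013223428875)) [0.5342 0.1993 0.1921] -3.096246979096917
[0.5361 0.2361 0.189 ] [0.5325 0.1635 0.189 ] [0.5345 0.1998 0.189 ]
top shutter_bar [array([249.4, 249.1])]
top shutter [array([242.9, 260.8]), array([189.1, 298.6]), array([246.6, 469. ])]
side shutter_bar [array([269.8, 321.7]), array([247.9, 365.8])]
side shutter [array([313.1, 303.2])]
[[252.3051 249.2088]] [[322.8401 268.1358]]
```

Call:
servo_tool:
  increments:
    - [0,0.2,0,0,0]
    - [0,0.4,0,0,0]
    - [0,0.6,0,-0.3,0]
    - [0,0.8,0,-0.8,0]
    - [0,1.0,0.05,-1.3,0.2]
    - [0,1.1,0.05,-1.8,0.2]
    - [0,1.2,0.05,-2.3,0.2]
    - [0,1.2,0.05,-2.7,0.2]
    - [0,1.2,0.05,-2.9,0.2]
    - [0,1.2,0.05,-2.9,0.2]

```text
time: 13.23
eef_pos: [0.493, 0.199, 0.1646]
tcp_rot: [0.037, 0.999, -0.001, -0.002]
contact_force: [-0.7, -0.0, 0.8]
opening: 0.002
```

Call:
servo_tool:
  increments:
    - [0,0.1,0,0,0]
    - [0,0.3,0,0,0]
    - [0,0.5,0,0,0]
    - [0,0.7,0,0,0]
    - [0,0.9,0,0,0]
    - [0,1.1,0,0,0]
    - [0,1.3,0,0,0]
    - [0,1.4,0,0,0]
    - [0,1.5,0,0,0]
    - [0,1.5,0,0,0]

```text
time: 14.07
eef_pos: [0.5533, 0.1993, 0.1662]
tcp_rot: [0.037, 0.999, -0.0, -0.003]
contact_force: [-6.7, 0.6, 4.6]
opening: -0.0
```

```bash
cat > v.py <<'E'
from h import *
import sys
print({k:np.round(ctrl.get_state()[k],3) for k in("eef_pos","contact_force","time")})
c=[]
for n in("top","side"):
    p=ctrl.read_camera(n); x,y=proj(p,[.58,.198,.15])[0].astype(int); c.append(cv2.resize(p["frame"][y-50:y+50,x-50:x+50,::-1],(400,400),interpolation=2)); print(x,y)
cv2.imwrite("pics/"+sys.argv[1],np.hstack(c))
E
python3 v.py f.png
```

```text
{'eef_pos': array([0.553, 0.199, 0.166]), 'contact_force': array([-6.717,  0.632,  4.572]), 'time': np.float64(14.067)}
253 234
304 277
```

View pics/f.png

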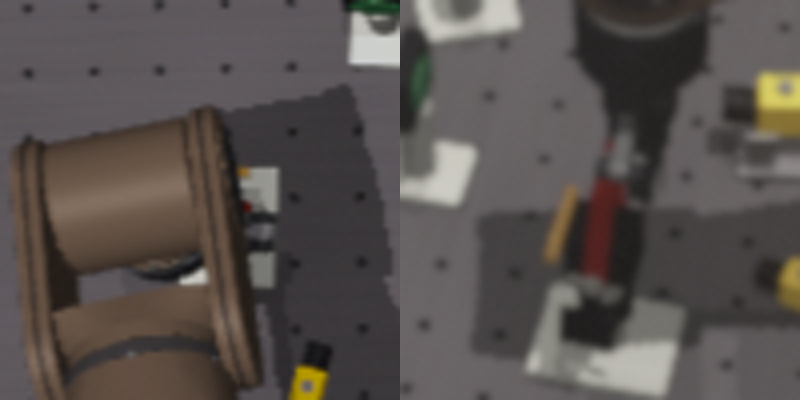

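The arm is being pushed: in the side crop it is now nearly upright near (605, 230), with the orange stop plate at (560, 225) still ahead. I'll keep pushing.

Call:
servo_tool:
  increments:
    - [0,0.15,0,0,0]
    - [0,0.3,0,0,0]
    - [0,0.45,0,0,0]
    - [0,0.6,0,0,0]
    - [0,0.7,0,0,0]
    - [0,0.8,0,0,0]
    - [0,0.85,0,0,0]
    - [0,0.9,0,0,0]
    - [0,0.9,0,0,0]
    - [0,0.9,0,0,0]

```text
time: 15.0
eef_pos: [0.5869, 0.1979, 0.1653]
tcp_rot: [0.037, 0.999, -0.002, -0.007]
contact_force: [-8.1, -4.4, 0.1]
opening: -0.002
```

Call:
servo_tool:
  increments:
    - [0,0.05,0,0,0]
    - [0,0.1,0,0,0]
    - [0,0.15,0,0,0]
    - [0,0.15,0,0,0]
    - [0,0.15,0,0,0]
    - [0,0.15,0,0,0]
    - [0,0.15,0,0,0]
    - [0,0.15,0,0,0]
    - [0,0.15,0,0,0]
    - [0,0.15,0,0,0]

```text
time: 15.83
eef_pos: [0.5906, 0.1974, 0.1643]
tcp_rot: [0.037, 0.999, -0.003, -0.012]
contact_force: [-8.1, -0.5, 0.8]
opening: -0.004
```

Call:
servo_tool:
  increments:
    - [0,0.05,0,0,0]
    - [0,0.1,0,0,0]
    - [0,0.15,0,0,0]
    - [0,0.2,0,0,0]
    - [0,0.2,0,0,0]
    - [0,0.2,0,0,0]
    - [0,0.2,0,0,0]
    - [0,0.2,0,0,0]
    - [0,0.2,0,0,0]
    - [0,0.2,0,0,0]

```text
time: 16.67
eef_pos: [0.5952, 0.1971, 0.163]
tcp_rot: [0.037, 0.999, -0.005, -0.017]
contact_force: [-11.9, -1.4, 0.8]
opening: -0.001
```

```bash
python3 v.py g.png
```

```text
{'eef_pos': array([0.595, 0.197, 0.163]), 'contact_force': array([-11.871,  -1.39 ,   0.831]), 'time': np.float64(16.667)}
253 234
304 277
```

View pics/g.png

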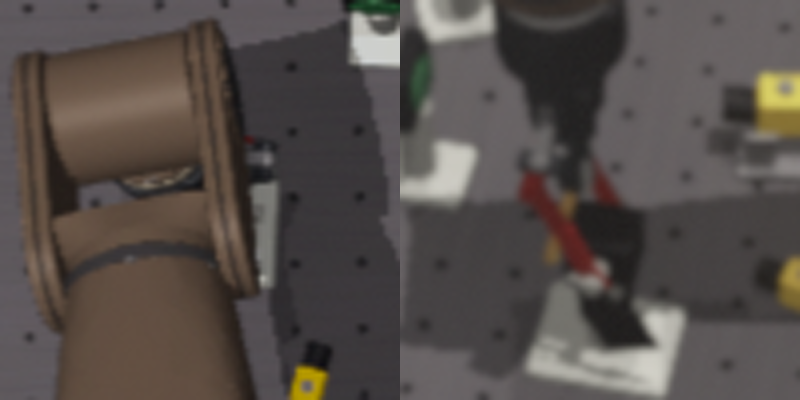

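Call:
servo_tool:
  increments:
    - [0,0.05,0,0,0]
    - [0,0.1,0,0,0]
    - [0,0.15,0,0,0]
    - [0,0.2,0,0,0]
    - [0,0.2,0,0,0]
    - [0,0.2,0,0,0]
    - [0,0.2,0,0,0]
    - [0,0.2,0,0,0]
    - [0,0.2,0,0,0]
    - [0,0.2,0,0,0]

```text
time: 17.6
eef_pos: [0.5951, 0.1971, 0.1629]
tcp_rot: [0.036, 0.999, -0.006, -0.03]
contact_force: [-25.5, -3.0, 12.5]
opening: 0.0
```

```bash
python3 - <<'E'
from h import *
p=ctrl.read_camera("side")
for a in(.7,.8,.9):
    t=a-.5; X=[[.579+r*np.sin(t),.197+.030,.11+r*np.cos(t)] for r in(.02,.09)]
    X.append([.579+.09*np.sin(t),.235,.11+.09*np.cos(t)])
    u=proj(p,X); print(a,np.round(u,1).tolist(),"crop",np.round((u-[254,227])*4+[400,0]).tolist())
m=cv2.inRange(hsv(p),(0,140,40),(8,255,255)); m[:, :310-20]=m[:, :290]
x,y=304,277; ys,xs=np.nonzero(m[y-50:y+50,x-50:x+50]); print([(int(r+y-50),int(xs[ys==r].min()+x-50)) for r in np.unique(ys)])
E
```

```text
0.7 [[301.6, 291.5], [295.0, 273.0], [294.4, 275.6]] crop [[590.0, 258.0], [564.0, 184.0], [561.0, 195.0]]
0.8 [[300.8, 291.5], [291.4, 273.1], [290.7, 275.8]] crop [[587.0, 258.0], [550.0, 184.0], [547.0, 195.0]]
0.9 [[300.0, 291.6], [287.9, 273.5], [287.2, 276.1]] crop [[584.0, 258.0], [535.0, 186.0], [533.0, 197.0]]
[(272, 286), (273, 285), (274, 285), (275, 285), (276, 285), (277, 287), (278, 288), (279, 289), (280, 290), (281, 291), (282, 291), (283, 292), (284, 292), (285, 293), (286, 293), (287, 294), (288, 294), (289, 296), (290, 296), (291, 296), (292, 297), (293, 298)]
```

Call:
servo_tool:
  increments:
    - [0,0.1,0,0,0]
    - [0,0.1,0,0,0]
    - [0,0.1,0,0,0]
    - [0,0.1,0,0,0]
    - [0,0.1,0,0,0]
    - [0,0.1,0,0,0]
    - [0,0.1,0,0,0]
    - [0,0.1,0,0,0]
    - [0,0.1,0,0,0]
    - [0,0.1,0,0,0]

```text
time: 18.48
eef_pos: [0.5943, 0.1969, 0.1633]
tcp_rot: [0.036, 0.999, -0.008, -0.038]
contact_force: [-18.3, -1.1, 8.4]
opening: 0.0
```

```bash
python3 - <<'E'
from h import *
for k in range(6):
    p=ctrl.read_camera("top" if k%2 else "side"); s=ctrl.get_state(); print(np.round(s["time"],2),np.round(s["eef_pos"],4),np.round(s["contact_force"],1))
m=cmask(p,(22,110,60),(38,255,255),(284,322),80)
print(m.sum(),fit([(p,m)],[box((-.085,.06),(-.014,.014),(-.017,.017))],[.447,.01,.13],.047))
E
```

```text
18.53 [0.5943 0.197  0.1633] [-17.4  -1.8   8.5]
18.58 [0.5943 0.197  0.1632] [-17.6  -1.4   8.2]
18.63 [0.5943 0.197  0.1633] [-17.7  -2.1   8.1]
18.68 [0.5943 0.197  0.1633] [-18.4  -2.4   7.8]
18.73 [0.5943 0.197  0.1633] [-17.6  -2.5   7.3]
18.78 [0.5943 0.197  0.1633] [-16.4  -1.9   8.1]
455.0 (array([0.44603939, 0.00935497, 0.12562365]), np.float64(0.23434065282344818))
```

```bash
python3 -c "
from plant import ctrl
print(ctrl.sign_off())"
```

```text
the job is handed in; nothing more can be done
None
```

The job is done and handed in at about 18.8 s; the sign-off itself gave no verdict.

- **Thermometer check:** I took the middle-sized yellow thermometer from its cradle and held it still for about 2.9 s. Its nose was about 59 mm in front of the disc's middle, and the measured lateral offset was about 1 mm. My estimates of the disc's direction differed a little (-0.34 to -0.40 rad), so squareness is good to about 0.05 rad.
- **Back in the cradle:** I laid it back nose the same way and let go. The last top-view fit puts it at (0.446, 0.009) with yaw 0.126, against (0.447, 0.011) and 0.128 at the start. The side view was partly hidden by the gripper, so the height was not measured again, only judged by eye.
- **Shutter:** I pushed the red arm forward with the closed fingers until it stopped. On a further push the force rose from 12 to 25 N with no movement. I then eased off, and it held steady at about 17 N, against the spring's 8 N at the stop. The side view fits the arm at about 0.9 rad. The 3D fit of the shutter's shape was poor (error about 1.7–1.8), so I located the bar from its two ends instead.
- **Other things on the table:** I planned the moves clear of them and saw no contact. I did not measure their positions again at the end.

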